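# Hang the bottle carrier level on the stand's pin

### The arm

A 6-joint arm with a two-finger parallel gripper is mounted at the origin on a cart in front of the work surface, level with it; the furniture and walls round the work are solid. World frame = base frame: x ahead of the robot, y to its left, z up, the work surface at z = 0. Lengths are in mm, angles in rad, forces in N, time in s.
With the tool pointing down it reaches from about 350 to 875 mm from the base axis. Payload 4.2 kg.
Tool frame: the origin (TCP) lies midway between the tips of the shut fingers; the grasp point (between the pads) lies 19 mm behind it; y points along the fingers, x is the direction in which the jaws open and shut, and the axes are right-handed (so a half turn about y gives the same grasp; the last joint's range is limited). The gripper opens to 85 mm and grips with 20 to 120 N. Pads are 22 mm wide; open, the fingers measure 114 mm over their backs; the gripper's body (76 mm by 85 mm) begins 54 mm behind the grasp point. The pads swing forward as they close: fully open they stand 13 mm farther back than shut.
Start: joints at [-1.085, 0.385, 0.008, 0, -1.194, -0.259], TCP at [140.556, -608.969, 231.312] pointing down, gripper open.
Joint ranges: [-3.14, 3.14], [-1.21, 2.06], [-1.07, 1.41], [-3.16, 2.05], [-2.99, -0.16], [-3.1, 3.1]. Speed limits (rad/s): [2.79, 2.79, 3.14, 3.14, 3.14, 3.14].

### API

Orientations are given as a unit quaternion [x, y, z, w].
In Python, from bench import read_state, get_image, job_done gives the robot as it stands.
- The arm moves only by the tool play_rows, never from a script. Its argument "series" is a list of rows, each a list of 7 numbers: the shift along the tool's x, y, z in m, then the turn, a rotation vector about the tool's x, y, z in rad, then the finger opening in m, from 0 to 0.0854. In form: [[x, y, z, wx, wy, wz, claw], ...]. A call has 1 to 10 rows; each row shifts and turns the pose as measured when the row begins, along the tool's axes as they then stand; what a row does not reach is not made up. A row lasts 1/10 s, in which the tool goes at most 50 mm and 8.59 degrees, less where a joint would pass 70% of its speed; a pose out of reach is approached as far as the arm can. A call with a gripper value outside its range is refused whole. The fingers move at their own pace and stop on an object; the grip force is fixed at half the most. Time passes only in rows, so rows that do not move let the fingers close. It gives the time, the measured TCP pose, the force and the opening at its end, in the units of the state.
- read_state(): the state, without advancing time (a new reading comes with each control period).
- get_image(name): name is "scene" or "top"; returns a dict with "color" (400x640x3 uint8, red, green, blue), "intrinsics" (3x3 intrinsics, pixels), "origin" and "orientation" of the camera in the world. Camera axes: x right, y down, z forward; pixel columns grow to the right and rows downward; lengths in mm; the calibration is good to about 2 mm. A picture is of the moment at which its call begins. There is no depth.
- job_done(): hands the job in, once; it reports no verdict.
The state is a dict: "clock": time; "joints": joint angles; "joint_vel": joint speeds; "joint_efforts": joint torques, N m; "position": TCP position; "ee_rot": TCP orientation; "contact_force": force on the tool from outside, world axes, zero at the start; "wrist_torque": the same for the moment, N m; "gripper_width": finger opening in mm.
Only numpy, scipy, OpenCV 4.12 (cv2) and the standard library are available. Lean on these libraries where they do the work, as an engineer would, in place of code of your own. Each camera call takes 0.05 s, during which the arm holds its last target. There are 200 camera calls.

### The job

Hang the white bottle carrier on the pin of the stand, by whichever of its four holes lets it hang most nearly level, so that the bottle on its foot stands upright, and leave it hanging still. Feel or look for the height of the pin first, since its post is clamped at a different height each time; work gently, keep the bottle upright while you carry it, and leave the timer, amber bottle and red marker where they are.

Things in the scene. Friction and masses are not known exactly. Their poses are not given: they have to be found in the camera images.
- carrier_center (a point): centre of the bottle carrier, half-way up (100 mm above its underside). A loose C-shaped white plastic frame standing on its own steel foot, 200 mm high, 180 mm long. Its axes: x = through the plate (10 mm thick), y = along plate and foot, z = up
- carrier_top (a point): middle of the carrier's top edge. The top bar is a solid plate 10 x 180 mm, from 106 to 200 mm above the underside, with four through holes in a row, and can be pinched across its thickness anywhere along the top edge. One arm (10 x 14 mm, at carrier y = -83 mm) joins it to the foot (44 x 180 x 8 mm); the window between is open
- carrier: the same carrier; origin at the centre of the underside of its foot, same axes. Frame and foot alone weigh 0.30 kg and balance at carrier y = -2.3 mm, 55 mm above the underside; cradle and bottle add 0.30 kg, 20 mm above the underside, at the cradle's y. So the whole balances at carrier y = half of (cradle value - 0.0023 m)
- carrier_hole1 (a point): centre of hole 1 of the carrier, 13 mm across, through the plate along the carrier's x, 44 mm below the top edge (156 mm above the underside), at carrier y = -27 mm
- carrier_hole2 (a point): hole 2, same size and height, at carrier y = -9 mm
- carrier_hole3 (a point): hole 3, same size and height, at carrier y = +9 mm
- carrier_hole4 (a point): hole 4, same size and height, at carrier y = +27 mm
- cradle (a joint): where the blue steel cradle (36 x 36 x 12 mm) with the red-capped dropper bottle (27 mm wide, 66 mm high, fixed on it) is clamped along the carrier's foot: carrier y of its centre in m, -0.056 to 0.070; clamped tight, cannot be shifted by hand
- stand: telescopic steel stand, fixed to the worktop; origin at the centre of its tube at the underside of its grey foot (120 x 110 x 12 mm), z up. From its round post (14 mm thick, ending 5 mm above the pin's axis) one level round steel pin, 7 mm thick, points along the stand's own -x; its end is 80 mm from the post's axis, the last 3 mm being a red lip 9 mm across
- stand_collar (a point): top of the stand's lower tube (27 mm thick at this collar), on the post's axis, 170 mm above the worktop; a black clamp knob on its +x side. The pin's axis is 215 to 245 mm above the worktop: its height is not measured and must be felt (e.g. lower closed fingertips onto the pin's top until they touch) or seen. The clamped post bears over 100 N
- timer: white bench timer lying flat, 60 x 66 x 19 mm, loose; leave alone. It lies in the passage between the left and right work places, in front of the fixed white dispenser (x 0.66 to 0.89 m, y -0.11 to 0.16 m, up to 0.40 m high); cross from side to side in front of that, e.g. at x = 0.46 m
- amber_bottle: amber bottle with black cap, 44 mm across, 92 mm high, loose; leave alone
- red_pen: white marker with red cap, 132 mm long, lying, loose; leave alone
Mind the look-alikes: they are no part of the job. Of the things that look like the stand, the larger one is meant.

How it is judged:
By the outcome, as a careful person would: the job done as asked, in the order asked, and still so for the second after the job is handed in, with the robot touching nothing.
It also fails if it takes over 67 s, if anything falls off the work surface, if the arm or the gripper's body presses on something with over 40 N, if the wrist force passes 120 N, or if a joint passes its speed limit or range.

## Working session

There is one attempt and no reset: what is moved stays moved. The work goes in short steps, Python scripts to look and compute and a tool call to move; the robot and the scene stay as the last step left them, time stands still between calls to the robot, and variables do not carry over. Pictures are saved under pics/ and viewed, about 8 in all and at most 12, crops included, and the job is handed in when it is done.

Besides the shell and the picture viewer there is one more tool, called after "Request:" as name(argument=value, ...) on one line, values as JSON. play_rows: Moves the arm, as the interface text tells. Its arguments: {"type":"object","properties":{"series":{"type":"array","items":{"type":"array","items":{"type":"number"}}}},"required":["series"]}

```bash
mkdir -p pics; ls
cat > h.py <<'E'
import numpy as np, cv2
from scipy.spatial.transform import Rotation as R
from bench import read_state,get_image,job_done
def snap(n,f):
    d=get_image(n); np.savez('pics/'+f+'.npz',**{k:np.array(d[k]) for k in('color','intrinsics','origin','orientation')})
    cv2.imwrite('pics/'+f+'.png',d['color'][:,:,::-1]); return d
def load(f): return dict(np.load('pics/'+f+'.npz'))
def crop(f,u0,v0,u1,v1,s,out):
    im=cv2.imread('pics/'+f+'.png')[v0:v1,u0:u1]; cv2.imwrite('pics/'+out+'.png',cv2.resize(im,None,fx=s,fy=s,interpolation=cv2.INTER_CUBIC))
def Rc(d): 
    o=np.array(d['orientation']); return R.from_quat(o).as_matrix() if o.size==4 else o
def ray(d,u,v): 
    r=Rc(d)@np.linalg.inv(d['intrinsics'])@[u,v,1]; return np.array(d['origin']),r/np.linalg.norm(r)
def onz(d,u,v,z): o,r=ray(d,u,v); return o+r*(z-o[2])/r[2]
def proj(d,p):
    q=np.array(d['intrinsics'])@Rc(d).T@(np.array(p,float)-d['origin']); return q[:2]/q[2]
def tri(rs):
    A=sum(np.eye(3)-np.outer(r,r) for o,r in rs); b=sum((np.eye(3)-np.outer(r,r))@o for o,r in rs); return np.linalg.solve(A,b)
E
python3 - <<'E'
from h import *
for n in('scene','top'):
    d=snap(n,n+'0'); print(d['origin'],d['orientation'],d['intrinsics'])
print(read_state())
E
```

```text
pics
[-77.78270862 495.95534126 747.82742114] [-0.37976109  0.8076316  -0.40595815  0.19675031] [[411.84021137   0.         320.32000372]
 [  0.         411.84021137 203.93817776]
 [  0.           0.           1.        ]]
[ 323.48846411  -55.29422779 1279.23477983] [ 0.70372355 -0.70038192  0.08438023 -0.08437003] [[428.9812384    0.         322.13779375]
 [  0.         428.9812384  197.49502785]
 [  0.           0.           1.        ]]
{'clock': 0.1, 'joints': array([-1.08538787e+00,  3.85486159e-01,  6.75675846e-03, -4.30199422e-04,
       -1.19401551e+00, -2.58588033e-01]), 'joint_vel': array([ 0.00238142, -0.00158191,  0.00502673,  0.0011137 ,  0.00103771,
        0.00169321]), 'joint_efforts': array([-3.12057819e-04, -3.93318558e+01,  1.88930404e+01,  4.19801205e+00,
       -2.57564818e-03,  8.82507209e-06]), 'position': array([ 140.43824015, -608.47576512,  230.32552669]), 'ee_rot': array([ 0.43967393,  0.55374263, -0.55293018, -0.44082213]), 'contact_force': array([-0.06320098,  0.33160467, -0.30983376]), 'wrist_torque': array([-0.04951128, -0.00254967,  0.0502544 ]), 'gripper_width': 85.37944576191933}
```

View pics/scene0.png

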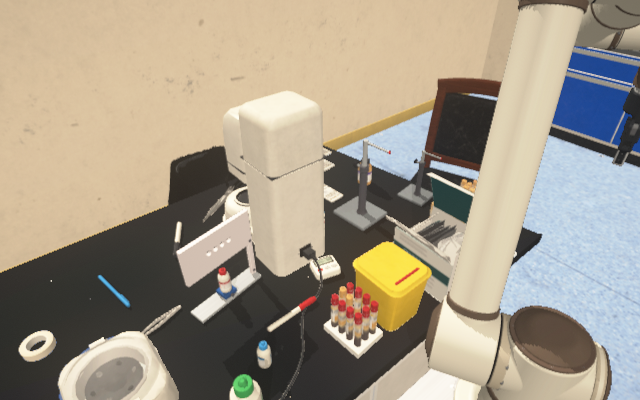

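View pics/top0.png

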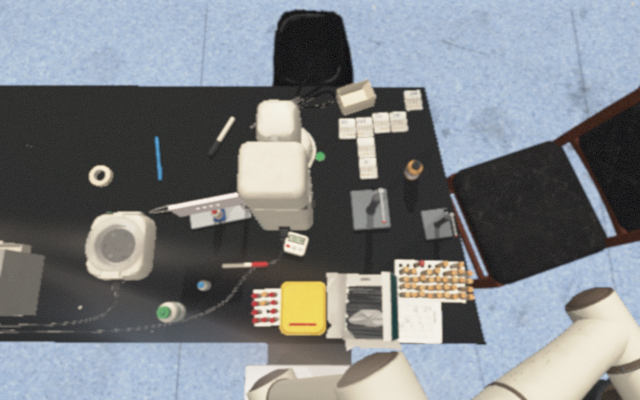

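The carrier is at scene (217,255) and top (210,210). There are two stand-like things: a large one at scene (362,190) / top (371,208), and a small one at scene (418,185) / top (438,223). The larger one fits the description, so I'll confirm it in an enlarged crop.

Run:
```python
from h import *
a=cv2.imread('pics/scene0.png');b=cv2.imread('pics/top0.png')
def c(im,u,v,w,h,s): return cv2.resize(im[v:v+h,u:u+w],None,fx=s,fy=s,interpolation=cv2.INTER_CUBIC)
top=np.hstack([c(a,170,203,100,120,4)[:, :400], c(a,330,130,100,120,4)])
cv2.imwrite('pics/c1.png',top)
cv2.imwrite('pics/c2.png',np.hstack([c(b,155,180,100,60,4),c(b,345,180,100,60,4)]))
```

```text
(no output)
```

View pics/c1.png

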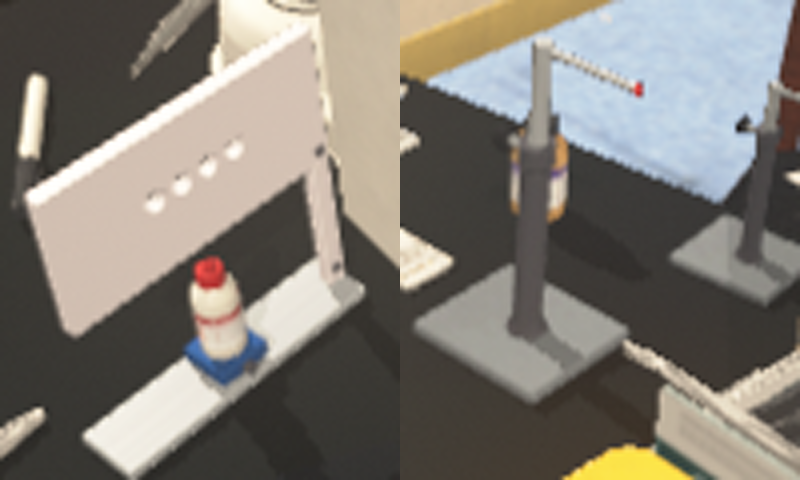

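View pics/c2.png

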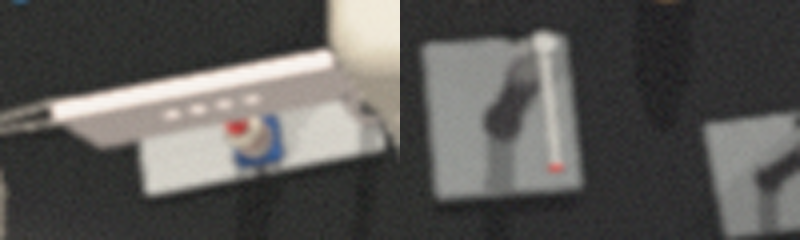

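The crops confirm it. The large stand at scene (362,190) has the knob, the long post and a red-lipped pin pointing towards the robot. The carrier has its arm on the right (-y), holes at crop-left (155..235, 203..150), and the cradle right of centre. Now I'll fit both poses.

```bash
cat > fit.py <<'E'
from h import *
from scipy.optimize import least_squares
S,T=load('scene0'),load('top0')
cs=lambda u,v:(170+(u+.5)/4-.5,203+(v+.5)/4-.5)
ct=lambda u,v:(155+(u+.5)/4-.5,180+(v+.5)/4-.5)
ss=lambda u,v:(330+(u-400+.5)/4-.5,130+(v+.5)/4-.5)
st=lambda u,v:(345+(u-400+.5)/4-.5,180+(v+.5)/4-.5)
C=[(S,cs(155,203),(-5,27,156)),(S,cs(183,186),(-5,9,156)),(S,cs(208,168),(-5,-9,156)),(S,cs(235,150),(-5,-27,156)),
(S,cs(72,337),(-5,90,106)),(S,cs(28,207),(-5,90,200)),(S,cs(132,478),(-22,90,4)),(S,cs(83,437),(22,90,8)),(S,cs(364,290),(-22,-90,4)),
(T,ct(51,112),(0,90,200)),(T,ct(334,58),(0,-90,200)),(T,ct(150,195),(-22,90,4)),(T,ct(384,150),(-22,-90,4)),
(S,cs(225,386),(-18,'c18',8)),(S,cs(185,350),(-18+36,'c18',14)) ,(S,cs(268,347),(-18,'c-18',14)),(S,cs(209,262),(0,'c0',86)),(T,ct(238,128),(0,'c0',86)),(T,ct(282,160),(-18,'c-18',14))]
P=[(S,ss(415,323),(60,55,12)),(S,ss(533,400),(-60,55,8)),(S,ss(628,330),(-60,-55,12)),(S,ss(510,262),(60,-55,12)),
(S,ss(640,90),(-80,0,'h')),(S,ss(540,150),(0,0,170)),(S,ss(543,43),(0,0,'t')),
(T,st(421,45),(60,55,12)),(T,st(567,35),(60,-55,12)),(T,st(582,187),(-60,-55,12)),(T,st(437,200),(-60,55,12)),(T,st(556,168),(-80,0,'h')),(T,st(545,42),(0,0,'t'))]
def res(p,L):
    o=[]
    for d,uv,m in L:
        m=list(m)
        if isinstance(m[1],str): m[1]=p[3]+float(m[1][1:])
        if m[2]=='h': m[2]=p[3]
        if m[2]=='t': m[2]=p[3]+5
        c,s=np.cos(p[2]),np.sin(p[2]); o.append(proj(d,(p[0]+c*m[0]-s*m[1],p[1]+s*m[0]+c*m[1],m[2]))-uv)
    return np.array(o)
if __name__=='__main__':
    for L,p0 in((C,[550,230,0,0]),(P,[550,-200,0,230])):
        r=least_squares(lambda p:res(p,L).ravel(),p0,loss='soft_l1'); print(r.x.round(3)); print(res(r.x,L).round(1).tolist())
E
python3 fit.py
```

```text
[ 5.75214e+02  2.54470e+02  2.04000e-01 -6.12000e-01]
[[-0.2, -0.5], [-0.4, -0.9], [-0.1, -0.8], [-0.4, -0.7], [0.4, 0.1], [1.7, -0.7], [-0.5, 0.3], [-1.0, -0.6], [0.3, 0.3], [0.3, 0.4], [-1.2, 0.4], [-0.8, 0.5], [-0.1, 0.1], [0.2, 1.0], [-0.3, 0.9], [0.9, -0.3], [0.1, 0.0], [-0.6, -1.3], [1.1, 0.3]]
[ 5.96596e+02 -2.00150e+02  8.20000e-02  2.39372e+02]
[[-0.8, -0.2], [0.4, 0.2], [1.5, -0.4], [0.4, -0.1], [-0.9, 0.3], [-1.5, -2.5], [-0.8, -0.3], [0.4, 0.6], [-0.2, 0.4], [0.5, 1.1], [0.2, 0.7], [0.2, -0.1], [-0.4, -0.4]]
```

Run:
```python
from fit import *
p=least_squares(lambda p:res(p,C[:13]).ravel(),[550,230,0,0][:4],loss='soft_l1').x
print(p[:3]); Rz=R.from_euler('z',p[2]).as_matrix()
W=lambda m:Rz@np.array(m,float)+[p[0],p[1],0]
out=[]
for d,f,u0,v0,w,h,k in((S,'scene0',188,255,80,75,5),(T,'top0',185,195,70,75*5//5,5)):
    im=cv2.imread('pics/'+f+'.png')[v0:v0+h,u0:u0+w]; im=cv2.resize(im,None,fx=k,fy=k,interpolation=cv2.INTER_CUBIC)
    q=lambda m:tuple(int(round(t)) for t in ((proj(d,W(m))-[u0,v0]+.5)*k))
    for z in(8,0):
        F=[q((a,b,z)) for a,b in((-22,90),(22,90),(22,-90),(-22,-90))]
        for i in range(4): cv2.line(im,F[i],F[(i+1)%4],(0,255,0),1)
    for cc,col in((-10,(0,255,255)),(0,(0,0,255)),(10,(255,0,255))):
        for y in(cc-18,cc+18): 
            cv2.line(im,q((-18,y,8)),q((-18,y,20)),col,1)
            cv2.line(im,q((-18,y,20)),q((18,y,20)),col,1)
    out.append(im)
cv2.imwrite('pics/ov.png',np.hstack(out)); print(out[0].shape,out[1].shape)
# blue segmentation
for d,f in((S,'scene0'),(T,'top0')):
    im=cv2.imread('pics/'+f+'.png').astype(int); m=(im[:,:,0]-im[:,:,2]>60)
    v,u=np.nonzero(m); s=(u>180)&(u<270)&(v>190)&(v<320); print(f,s.sum(),u[s].mean(),v[s].mean(),u[s].min(),u[s].max(),v[s].min(),v[s].max())
```

```text
[5.74986336e+02 2.54474941e+02 2.05239502e-01]
(375, 400, 3) (375, 350, 3)
scene0 68 225.72058823529412 291.97058823529414 217 235 286 298
top0 29 205.0344827586207 270.6551724137931 198 224 217 286
```

View pics/ov.png

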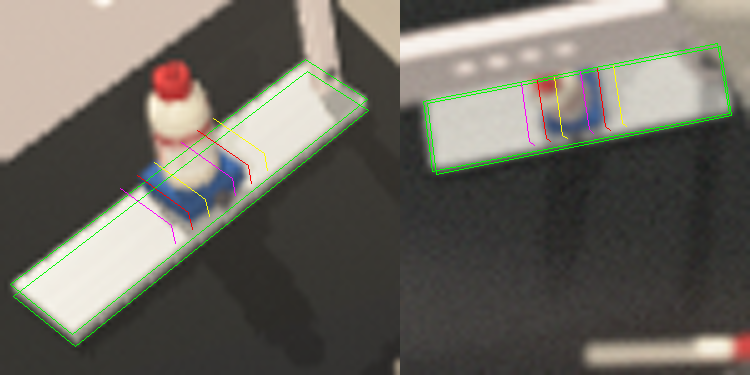

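```bash
cat > prof.py <<'E'
from fit import *
def prof(p,sets):
    Rz=R.from_euler('z',p[2]).as_matrix()
    for d,f,x,z in sets:
        im=d['color'].astype(np.float32); ys=np.arange(-110,110.1,.5)
        uv=np.array([proj(d,Rz@[x,y,z]+[p[0],p[1],0]) for y in ys],np.float32)
        c=cv2.remap(im,uv[None,:,0],uv[None,:,1],cv2.INTER_CUBIC)[0]
        b=c[:,2]-c[:,0]; l=c.sum(1)/3
        def cr(a,lo,hi,t):
            s=np.where((ys[:-1]>=lo)&(ys[:-1]<hi)&((a[:-1]-t)*(a[1:]-t)<0))[0]; return [round(float(ys[i]+.5*(t-a[i])/(a[i+1]-a[i])),1) for i in s]
        m=b[(ys>-40)&(ys<40)]; t=(m.max()+np.median(b[(abs(ys)>50)&(abs(ys)<80)]))/2
        tl=(np.median(l[(abs(ys)>40)&(abs(ys)<80)])+np.median(l[abs(ys)>105]))/2
        print(f,x,z,'blue',cr(b,-50,50,t),'max',m.max().round(),'foot',cr(l,-110,-70,tl),cr(l,70,110,tl))
if __name__=='__main__':
    prof([574.99,254.47,.205],[(S,'S',-16,20),(S,'S',-17,20),(S,'S',-18,17),(S,'S',-18,14),(S,'S',-18,11),(S,'S',-20,8),(S,'S',-18,8),(S,'S',-22,4),(T,'T',-16,20),(T,'T',-17,20),(T,'T',-18,16),(T,'T',-19,8),(T,'T',-20,8),(T,'T',-15,20)])
E
python3 prof.py
```

```text
S -16 20 blue [-15.5, 21.3] max 89.0 foot [-81.3] [95.2]
S -17 20 blue [-15.3, 21.4] max 78.0 foot [-81.3] [95.0]
S -18 17 blue [-14.5, -2.4, 3.0, 20.4] max 71.0 foot [-83.3] [94.1]
S -18 14 blue [-14.3, -4.1, 3.5, 18.8] max 53.0 foot [-85.2] [93.0]
S -18 11 blue [-13.6, -5.0, 3.4, 17.3] max 15.0 foot [-88.1] [91.5]
S -20 8 blue [-4.9, 1.8] max -10.0 foot [-90.3] [90.6]
S -18 8 blue [-8.7, -6.1, -4.7, 0.5] max -7.0 foot [-90.1] [90.6]
S -22 4 blue [-25.8, -24.3, 3.3, 6.5, 18.7, 20.5, 23.8, 25.9, 33.5, 34.5, 34.5, 36.3, 43.7, 44.1, 48.4] max -11.0 foot [-89.7] [90.3]
T -16 20 blue [-16.3, 14.5] max 50.0 foot [-92.2] [85.5]
T -17 20 blue [-16.3, 15.2] max 34.0 foot [-92.2] [85.6]
T -18 16 blue [-14.4, 16.1] max 15.0 foot [-91.6] [86.7]
T -19 8 blue [-13.4, -11.9, -9.9, 9.0, 11.9, 17.8] max -1.0 foot [-103.8, -90.0] [87.7]
T -20 8 blue [-13.6, -11.2, -10.3, 10.7, 18.4, 19.6] max -3.0 foot [-103.0, -89.8] [87.3]
T -15 20 blue [-16.6, 14.6] max 63.0 foot [-92.1] [85.4]
```

```bash
cat > go.py <<'E'
from h import *
def base(yaw):  # tool y down, tool x along -/+ carrier x chosen near start
    return None
def go(pos,yaw,flip=1):
    s=read_state(); r=R.from_quat(s['ee_rot']); M=r.as_matrix()
    x=flip*np.array([np.cos(yaw),np.sin(yaw),0]); y=np.array([0,0,-1.]); Rt=np.column_stack([x,y,np.cross(x,y)])
    d=M.T@(np.array(pos)-s['position'])/1000; w=R.from_matrix(M.T@Rt).as_rotvec()
    print('clock',s['clock'].__round__(2),'pos',s['position'].round(1),'yaw x',np.round(np.arctan2(M[1,0]*flip,M[0,0]*flip),4),'tooly',M[:,1].round(4),'grip',round(s['gripper_width'],1))
    print('F',s['contact_force'].round(2),'T',s['wrist_torque'].round(3),'q',s['joints'].round(2))
    print('shift tool',d.round(4),'rotvec',w.round(4), 'world',(np.array(pos)-s['position']).round(1))
E
python3 - <<'E'
from go import *
T=load('top0')
for n,u,v in(('ybox tl',281,282),('ybox br',327,335),('rack tl',252,289),('rack br',281,327),('tray tl',328,273),('tray br',398,343),('timer',295,244),('pen l',222,265),('pen r',268,264),('white rack r',473,262),('disp',240,225),('disp',313,228)): print(n,onz(T,u,v,80)[:2].round())
print(R.from_quat(read_state()['ee_rot']).as_matrix().round(3))
for f in(1,-1): go([547,-204,330],.082,f)
E
```

```text
ybox tl [377.  57.]
ybox br [238. -69.]
rack tl [357. 136.]
rack br [258.  54.]
tray tl [402. -72.]
tray br [ 219. -258.]
timer [481.  21.]
pen l [422. 222.]
pen r [425.  95.]
white rack r [ 434. -474.]
disp [535. 178.]
disp [527. -29.]
[[-0.225 -0.001 -0.974]
 [ 0.974  0.002 -0.225]
 [ 0.002 -1.     0.   ]]
clock 0.1 pos [ 140.4 -608.5  230.3] yaw x 1.7975 tooly [-6.0e-04  1.9e-03 -1.0e+00] grip 85.4
F [-0.06  0.33 -0.31] T [-0.05  -0.003  0.05 ] q [-1.09  0.39  0.01 -0.   -1.19 -0.26]
shift tool [ 0.303  -0.0991 -0.487 ] rotvec [-1.8000e-03  1.7155e+00  1.4000e-03] world [406.6 404.5  99.7]
clock 0.1 pos [ 140.4 -608.5  230.3] yaw x -1.3441 tooly [-6.0e-04  1.9e-03 -1.0e+00] grip 85.4
F [-0.06  0.33 -0.31] T [-0.05  -0.003  0.05 ] q [-1.09  0.39  0.01 -0.   -1.19 -0.26]
shift tool [ 0.303  -0.0991 -0.487 ] rotvec [ 1.3000e-03 -1.4261e+00  1.7000e-03] world [406.6 404.5  99.7]
```

Request:
play_rows(series=[[0, -0.012, 0, 0, -0.143, 0, 0], [0, -0.012, 0, 0, -0.143, 0, 0], [0, -0.012, 0, 0, -0.143, 0, 0], [0, -0.012, 0, 0, -0.143, 0, 0], [0, -0.012, 0, 0, -0.143, 0, 0], [0, -0.012, 0, 0, -0.143, 0, 0], [0, -0.012, 0, 0, -0.143, 0, 0], [0, -0.012, 0, 0, -0.143, 0, 0], [0, -0.012, 0, 0, -0.143, 0, 0], [0, 0, 0, 0, -0.1, 0, 0]])

```text
clock: 1.1
position: [140.0, -606.2, 334.9]
ee_rot: [-0.037, 0.712, -0.7, 0.034]
contact_force: [0.2, 0.9, 0.4]
gripper_width: -0.1
```

```bash
python3 -c "
from go import *
go([547,-204,300],.082,-1)"
```

```text
clock 1.1 pos [ 140.  -606.2  334.9] yaw x 0.0994 tooly [-0.005   0.0172 -0.9998] grip -0.1
F [0.16 0.89 0.38] T [-0.042 -0.063 -0.023] q [-1.09  0.34  0.2  -0.   -1.45  1.19]
shift tool [-0.445   0.0397 -0.3591] rotvec [0.0176 0.0174 0.0034] world [407.  402.2 -34.9]
```

Request:
play_rows(series=[[-0.02, 0, -0.016, 0.018, 0.017, 0.003, 0], [-0.04, 0, -0.033, 0, 0, 0, 0], [-0.04, 0, -0.033, 0, 0, 0, 0], [-0.04, 0, -0.033, 0, 0, 0, 0], [-0.04, 0, -0.033, 0, 0, 0, 0], [-0.04, 0, -0.033, 0, 0, 0, 0], [-0.04, 0, -0.033, 0, 0, 0, 0], [-0.04, 0, -0.033, 0, 0, 0, 0], [-0.04, 0, -0.033, 0, 0, 0, 0], [-0.03, 0, -0.024, 0, 0, 0, 0]])

```text
clock: 2.1
position: [474.9, -278.7, 329.3]
ee_rot: [-0.028, 0.709, -0.704, 0.024]
contact_force: [0.2, -0.6, 0.5]
gripper_width: 0.2
```

```bash
python3 -c "
from go import *
go([547,-204,260],.082,-1)"
```

```text
clock 2.1 pos [ 474.9 -278.7  329.3] yaw x 0.0731 tooly [-0.0058  0.0068 -1.    ] grip 0.2
F [ 0.15 -0.63  0.5 ] T [-0.081 -0.02   0.03 ] q [-0.24  0.21  0.   -0.01 -1.37  0.31]
shift tool [-0.0777  0.0694 -0.0687] rotvec [ 0.0072 -0.0089  0.0052] world [ 72.1  74.7 -69.3]
```

Request:
play_rows(series=[[-0.02, 0, -0.018, 0.007, -0.009, 0.005, 0], [-0.02, 0.01, -0.018, 0, 0, 0, 0], [-0.02, 0.02, -0.018, 0, 0, 0, 0], [-0.015, 0.02, -0.012, 0, 0, 0, 0], [0, 0.012, 0, 0, 0, 0, 0], [0, 0.004, 0, 0, 0, 0, 0], [0, 0, 0, 0, 0, 0, 0]])

```text
clock: 2.8
position: [548.9, -198.6, 257.9]
ee_rot: [-0.034, 0.707, -0.706, 0.03]
contact_force: [-0.7, -0.8, 0.2]
gripper_width: 0.1
```

```bash
python3 -c "
from go import *
go([547,-204,255],.082,-1)"
```

```text
clock 2.8 pos [ 548.9 -198.6  257.9] yaw x 0.0904 tooly [-0.0047  0.0015 -1.    ] grip 0.1
F [-0.71 -0.79  0.17] T [-0.063 -0.025 -0.026] q [-0.07  0.3  -0.05 -0.   -1.23  0.16]
shift tool [0.0024 0.0029 0.0052] rotvec [0.0019 0.0084 0.0046] world [-1.9 -5.4 -2.9]
```

Request:
play_rows(series=[[0.002, 0.002, 0.005, 0, 0.008, 0, 0], [0, 0.002, 0, 0, 0, 0, 0], [0, 0.002, 0, 0, 0, 0, 0], [0, 0.002, 0, 0, 0, 0, 0], [0, 0.001, 0, 0, 0, 0, 0], [0, 0.001, 0, 0, 0, 0, 0], [0, 0.001, 0, 0, 0, 0, 0]])

```text
clock: 3.5
position: [546.7, -207.2, 250.0]
ee_rot: [0.027, -0.707, 0.707, -0.028]
contact_force: [0.9, -0.0, 0.2]
gripper_width: 0.2
```

Request:
play_rows(series=[[0, 0.0015, 0, 0, 0, 0, 0], [0, 0.0015, 0, 0, 0, 0, 0], [0, 0.0015, 0, 0, 0, 0, 0]])

```text
clock: 3.8
position: [546.9, -207.0, 245.2]
ee_rot: [0.027, -0.707, 0.707, -0.028]
contact_force: [-0.5, 0.5, 0.1]
gripper_width: -0.1
```

Request:
play_rows(series=[[0, 0.001, 0, 0, 0, 0, 0], [0, 0.001, 0, 0, 0, 0, 0]])

```text
clock: 4.0
position: [546.9, -207.1, 244.2]
ee_rot: [0.027, -0.706, 0.707, -0.029]
contact_force: [-2.4, 2.2, 6.9]
gripper_width: -0.0
```

Request:
play_rows(series=[[0, 0.001, 0, 0, 0, 0, 0]])

```text
clock: 4.1
position: [546.9, -207.0, 244.3]
ee_rot: [0.027, -0.706, 0.707, -0.029]
contact_force: [-2.3, 1.6, 4.0]
gripper_width: 0.0
```

Request:
play_rows(series=[[0, 0.001, 0, 0, 0, 0, 0]])

```text
clock: 4.2
position: [546.9, -207.0, 244.3]
ee_rot: [0.027, -0.706, 0.707, -0.029]
contact_force: [-2.0, 1.4, 4.7]
gripper_width: 0.1
```

Request:
play_rows(series=[[0, -0.02, 0, 0, 0, 0, 0.05], [0.005, -0.03, 0, 0, 0, 0, 0.05], [0.019, -0.02, -0.034, 0, 0, 0, 0.05], [0.019, -0.005, -0.034, 0, -0.02, 0, 0.05], [0.019, 0, -0.034, 0, -0.02, 0, 0.05], [0.019, 0, -0.034, 0, -0.02, 0, 0.05], [-0.003, 0, -0.042, 0, -0.02, 0, 0.05], [-0.003, 0, -0.042, 0, -0.02, 0, 0.05], [-0.003, 0, -0.042, 0, -0.02, 0, 0.05], [-0.003, 0, -0.042, 0, 0, 0, 0.05]])

```text
clock: 5.2
position: [434.0, 94.5, 317.5]
ee_rot: [-0.066, 0.705, -0.703, 0.07]
contact_force: [1.6, -0.1, 0.3]
gripper_width: 50.0
```

```bash
python3 -c "
from go import *
go([575,254.5,260],.205,-1)"
```

```text
clock 5.2 pos [434.   94.5 317.5] yaw x 0.1929 tooly [ 0.0047  0.0029 -1.    ] grip 50.0
F [ 1.59 -0.12  0.32] T [ 0.037 -0.103 -0.061] q [ 0.58  0.01 -0.25  0.   -1.3  -0.39]
shift tool [-0.1687  0.0587 -0.1299] rotvec [ 0.0019 -0.0121 -0.0051] world [141.  160.  -57.5]
```

Request:
play_rows(series=[[-0.025, 0, -0.02, 0.002, -0.012, -0.005, 0.05], [-0.03, 0, -0.025, 0, 0, 0, 0.05], [-0.03, 0.005, -0.025, 0, 0, 0, 0.05], [-0.03, 0.01, -0.025, 0, 0, 0, 0.05], [-0.03, 0.015, -0.02, 0, 0, 0, 0.05], [-0.015, 0.015, -0.01, 0, 0, 0, 0.05], [0, 0.01, 0, 0, 0, 0, 0.05], [0, 0, 0, 0, 0, 0, 0.05]])

```text
clock: 6.0
position: [567.5, 263.0, 257.7]
ee_rot: [-0.075, 0.704, -0.702, 0.076]
contact_force: [-0.3, -0.4, 0.3]
gripper_width: 50.1
```

```bash
python3 -c "
from go import *
go([575,254.5,230],.205,-1)"
```

```text
clock 6.0 pos [567.5 263.  257.7] yaw x 0.2148 tooly [ 0.0014  0.003  -1.    ] grip 50.1
F [-0.34 -0.38  0.3 ] T [-0.037  0.039  0.   ] q [ 0.69  0.37  0.05 -0.   -1.25 -0.48]
shift tool [-0.0055  0.0277  0.01  ] rotvec [ 0.0026  0.0098 -0.002 ] world [  7.5  -8.5 -27.7]
```

Request:
play_rows(series=[[-0.0055, 0.01, 0.01, 0.002, 0.01, -0.002, 0.05], [0, 0.018, 0, 0, 0, 0, 0.05], [0, 0.02, 0, 0, 0, 0, 0.05], [0, 0.02, 0, 0, 0, 0, 0.05], [0, 0.016, 0, 0, 0, 0, 0.05], [0, 0, 0, 0, 0, 0, 0.05]])

```text
clock: 6.6
position: [575.9, 247.3, 175.2]
ee_rot: [-0.068, 0.705, -0.702, 0.072]
contact_force: [0.9, -0.9, 0.9]
gripper_width: 50.0
```

```bash
python3 -c "
from go import *
go([575,254.5,171],.205,-1)"
```

```text
clock 6.6 pos [575.9 247.3 175.2] yaw x 0.1982 tooly [ 0.0065  0.0042 -1.    ] grip 50.0
F [ 0.87 -0.88  0.91] T [-0.042  0.07   0.074] q [ 0.66  0.43 -0.07  0.   -1.06 -0.47]
shift tool [-0.0005  0.0042 -0.0072] rotvec [ 0.0029 -0.0068 -0.0073] world [-0.9  7.2 -4.2]
```

Request:
play_rows(series=[[-0.0005, 0.004, -0.006, 0.003, -0.007, -0.007, 0.05], [0, 0, 0, 0, 0, 0, 0.05], [0, 0, 0, 0, 0, 0, 0.05]])

```text
clock: 6.9
position: [576.6, 252.6, 174.5]
ee_rot: [-0.07, 0.704, -0.703, 0.074]
contact_force: [-1.2, -0.0, 0.5]
gripper_width: 49.8
```

```bash
python3 -c "
from go import *
go([575,254.5,171],.205,-1)"
```

```text
clock 6.9 pos [576.6 252.6 174.5] yaw x 0.2043 tooly [ 0.0046  0.002  -1.    ] grip 49.8
F [-1.17 -0.03  0.47] T [-0.025 -0.009  0.009] q [ 0.67  0.43 -0.07  0.   -1.07 -0.47]
shift tool [ 0.0012  0.0035 -0.0022] rotvec [ 0.001  -0.0007 -0.0049] world [-1.6  1.9 -3.5]
```

Request:
play_rows(series=[[0.0012, 0.005, -0.002, 0, 0, -0.005, 0.05], [0, 0, 0, 0, 0, 0, 0.05], [0, 0, 0, 0, 0, 0, 0.01], [0, 0, 0, 0, 0, 0, 0.0], [0, 0, 0, 0, 0, 0, 0.0], [0, 0, 0, 0, 0, 0, 0.0], [0, 0, 0, 0, 0, 0, 0.0], [0, 0, 0, 0, 0, 0, 0.0]])

```text
clock: 7.7
position: [576.0, 255.4, 171.3]
ee_rot: [-0.071, 0.704, -0.702, 0.074]
contact_force: [-0.2, -0.2, -1.1]
gripper_width: 8.6
```

```bash
python3 -c "
from go import *
go([575,254.5,171],.205,-1)
snap('scene','s1')"
```

```text
clock 7.7 pos [576.  255.4 171.3] yaw x 0.205 tooly [ 0.0034  0.0034 -1.    ] grip 8.6
F [-0.2  -0.16 -1.09] T [ 0.018 -0.005 -0.041] q [ 0.67  0.44 -0.07 -0.   -1.06 -0.47]
shift tool [0.0012 0.0003 0.0007] rotvec [ 0.0027  0.0001 -0.004 ] world [-1.  -0.9 -0.3]
```

Request:
play_rows(series=[[0, -0.005, 0, 0, 0, 0, 0], [0, -0.01, 0, 0, 0, 0, 0], [0, -0.015, 0, 0, 0, 0, 0], [0, -0.015, 0, 0, 0, 0, 0], [0, -0.015, 0, 0, 0, 0, 0], [0, -0.015, 0, 0, 0, 0, 0], [0, -0.015, 0, 0, 0, 0, 0], [0, -0.015, 0, 0, 0, 0, 0], [0, -0.01, 0, 0, 0, 0, 0], [0, 0, 0, 0, 0, 0, 0]])

```text
clock: 8.75
position: [569.2, 252.5, 281.9]
ee_rot: [0.079, -0.702, 0.705, -0.063]
contact_force: [0.8, -0.1, -6.3]
gripper_width: 9.3
```

```bash
python3 -c "
from go import *
go([460,200,300],.205,-1)
snap('scene','s2');snap('top','t2')
crop('s2',140,100,340,300,3,'s2c')"
```

```text
clock 8.75 pos [569.2 252.5 281.9] yaw x 0.2013 tooly [-0.0225 -0.0058 -0.9997] grip 9.3
F [ 0.77 -0.08 -6.28] T [ 0.144 -0.188  0.008] q [ 0.67  0.36  0.11 -0.01 -1.33 -0.47]
shift tool [ 0.1178 -0.0153  0.0296] rotvec [-0.0012 -0.0037  0.0232] world [-109.2  -52.5   18.1]
```

View pics/s2c.png

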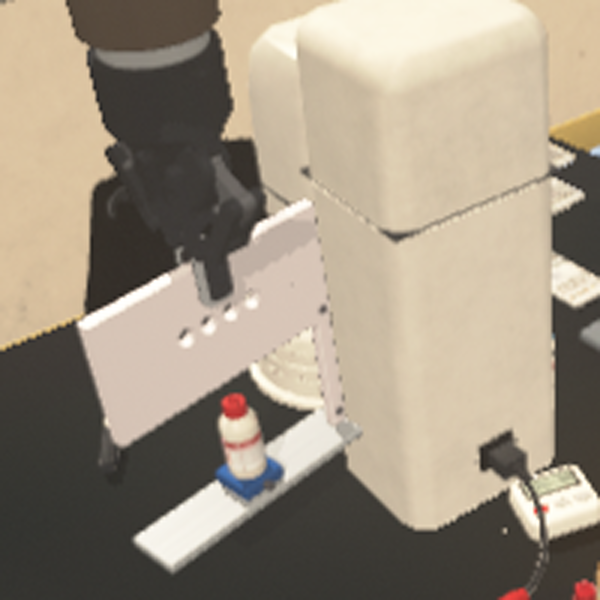

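Request:
play_rows(series=[[0.012, -0.003, 0.003, -0.001, -0.004, 0.012, 0], [0.02, -0.003, 0.005, 0, 0, 0.012, 0], [0.025, -0.003, 0.006, 0, 0, 0, 0], [0.025, -0.003, 0.006, 0, 0, 0, 0], [0.025, -0.003, 0.006, 0, 0, 0, 0], [0.012, 0, 0.003, 0, 0, 0, 0], [0, 0, 0, 0, 0, 0, 0], [0, 0, 0, 0, 0, 0, 0]])

```text
clock: 9.65
position: [449.3, 195.3, 286.1]
ee_rot: [0.079, -0.7, 0.706, -0.065]
contact_force: [0.0, -0.0, -5.6]
gripper_width: 9.4
```

```bash
python3 -c "
from go import *
go([470,-207,310],.082,-1)
snap('scene','s3');snap('top','t3')
a=cv2.imread('pics/s3.png')[150:400,100:300];b=cv2.imread('pics/t3.png')[150:350,150:300]
a=cv2.resize(a,None,fx=2.4,fy=2.4,interpolation=2);b=cv2.resize(b,None,fx=2,fy=2,interpolation=2)
b=cv2.copyMakeBorder(b,0,600-b.shape[0],0,0,0)
cv2.imwrite('pics/c3.png',np.hstack([a,b]))"
```

```text
clock 9.65 pos [449.3 195.3 286.1] yaw x 0.2036 tooly [-0.0197 -0.0107 -0.9997] grip 9.4
F [ 0.04 -0.04 -5.6 ] T [ 0.085 -0.187 -0.008] q [ 0.74  0.13 -0.2  -0.01 -1.26 -0.53]
shift tool [ 0.0616 -0.02    0.3983] rotvec [-0.0078  0.1217  0.0211] world [  20.7 -402.3   23.9]
```

View pics/c3.png

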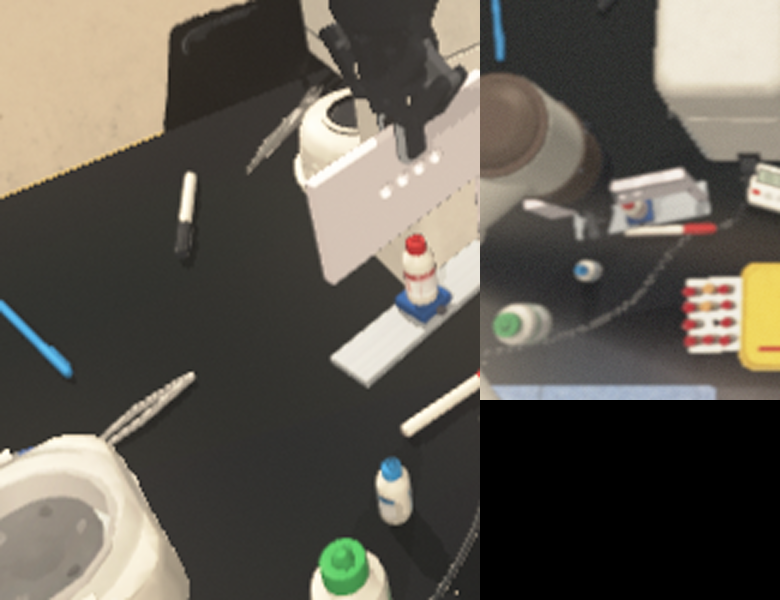

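```bash
cat > prof2.py <<'E'
from h import *
ys=np.arange(-110,110.1,.5)
def run(f,Rm,o,xs,zc=20):
    d=load(f); im=d['color'].astype(np.float32)
    def line(x,z):
        uv=np.array([proj(d,Rm@[x,y,z]+o) for y in ys],np.float32); return cv2.remap(im,uv[None,:,0],uv[None,:,1],cv2.INTER_CUBIC)[0]
    def cross(a,t,lo,hi):
        s=np.where((ys[:-1]>=lo)&(ys[:-1]<hi)&((a[:-1]-t)*(a[1:]-t)<0))[0]; return [round(float(ys[i]+.5*(t-a[i])/(a[i+1]-a[i])),1) for i in s]
    for x in xs:
        c=line(x,zc); b=c[:,2]-c[:,0]; bg=np.median(b[(abs(ys)>45)&(abs(ys)<75)]); m=b[abs(ys)<45].max(); e=cross(b,(m+bg)/2,-45,45)
        l=line(x,8).mean(1); t=(np.median(l[(ys>40)&(ys<75)])+np.median(l[ys>105]))/2; t2=(np.median(l[(ys<-40)&(ys>-75)])+np.median(l[ys<-105]))/2
        print(f,x,'blue',e,round(float(m)),'foot',cross(l,t2,-110,-75),cross(l,t,75,110))
if __name__=='__main__':
    tool=lambda q:R.from_quat(q).as_matrix()
    Rc0=R.from_euler('z',.205).as_matrix()
    q0=R.from_matrix(np.column_stack([-Rc0[:,0],[0,0,-1],-Rc0[:,1]]))
    o0=q0.as_matrix().T@(np.array([575,254.5,0])-[576,255.4,171.3])
    for f,q,p in(('s1',q0.as_quat(),[576,255.4,171.3]),('s2',[.079,-.702,.705,-.063],[569.2,252.5,281.9]),('s3',[.079,-.7,.706,-.065],[449.3,195.3,286.1])):
        M=tool(q); Rm=np.column_stack([-M[:,0],-M[:,2],-M[:,1]]); run(f,Rm,np.array(p)+M@o0,(-17,-16,-15,-14))
E
python3 prof2.py
```

```text
s1 -17 blue [-15.3, 21.4] 80 foot [-89.8] [90.5]
s1 -16 blue [-15.5, 21.3] 89 foot [-89.9] [90.5]
s1 -15 blue [-15.7, 21.1] 95 foot [-89.9] [90.6]
s1 -14 blue [-15.8, 21.1] 98 foot [-89.5] [90.8]
s2 -17 blue [-15.4, 22.2] 79 foot [] [90.8]
s2 -16 blue [-15.5, 22.2] 89 foot [] [90.6]
s2 -15 blue [-15.6, 22.2] 94 foot [] [90.5]
s2 -14 blue [-15.8, 22.1] 95 foot [] [90.7]
s3 -17 blue [-15.5, 22.4] 81 foot [-109.4, -89.0, -87.2] [91.0]
s3 -16 blue [-15.7, 22.2] 89 foot [-109.6, -89.3, -87.0] [91.0]
s3 -15 blue [-16.0, 22.3] 91 foot [-109.8, -89.3, -86.4] [90.9]
s3 -14 blue [-16.1, 22.1] 93 foot [-89.2, -84.1, -83.4, -77.6, -75.2] [91.0]
```

Request:
play_rows(series=[[0.002, -0.005, 0.012, -0.004, 0.01, 0.01, 0], [0.004, -0.008, 0.022, -0.004, 0.012, 0.01, 0], [0.004, -0.008, 0.03, 0, 0.012, 0.005, 0], [0.003, -0.005, 0.035, 0, 0.012, 0, 0], [0.003, -0.002, 0.035, 0, 0.012, 0, 0], [0.002, -0.001, 0.035, 0, 0.012, 0, 0], [0.002, -0.001, 0.035, 0, 0.012, 0, 0], [0.001, -0.001, 0.035, 0, 0.012, 0, 0], [0.001, -0.001, 0.035, 0, 0.01, 0, 0], [0.001, -0.001, 0.03, 0, 0.01, 0, 0]])

```text
clock: 10.75
position: [475.2, -121.4, 321.5]
ee_rot: [0.028, -0.706, 0.707, -0.033]
contact_force: [0.1, 1.5, -5.8]
gripper_width: 9.1
```

Run:
```python
from go import *
go([462,-199,306],.082,-1)
from prof2 import run
Rc0=R.from_euler('z',.205).as_matrix()
q0=np.column_stack([-Rc0[:,0],[0,0,-1],-Rc0[:,1]]); o0=q0.T@(np.array([575,254.5,0])-[576,255.4,171.3])
for f,q,p in(('t2',[.079,-.702,.705,-.063],[569.2,252.5,281.9]),('t3',[.079,-.7,.706,-.065],[449.3,195.3,286.1])):
    M=R.from_quat(q).as_matrix(); run(f,np.column_stack([-M[:,0],-M[:,2],-M[:,1]]),np.array(p)+M@o0,(-18,-16,-14,-12))
```

```text
clock 10.75 pos [ 475.2 -121.4  321.5] yaw x 0.0862 tooly [ 0.0071 -0.0018 -1.    ] grip 9.1
F [ 0.08  1.45 -5.77] T [ 0.392 -0.136 -0.041] q [ 0.08  0.09 -0.16  0.   -1.31  0.  ]
shift tool [0.0199 0.0155 0.0761] rotvec [-0.0024  0.0042 -0.0069] world [-13.2 -77.6 -15.5]
t2 -18 blue [-16.9, 13.9] 46 foot [-89.3, -86.8] [88.8]
t2 -16 blue [-16.7, 14.2] 75 foot [] [89.1]
t2 -14 blue [-16.9, -3.3, 5.6, 14.6] 89 foot [] [89.1]
t2 -12 blue [-17.3, -7.0, 9.8, 14.8] 87 foot [] [89.1]
t3 -18 blue [-17.5, 14.8] 16 foot [-92.3] [77.2, 91.9]
t3 -16 blue [-17.3, 14.6] 40 foot [-92.4] [77.3, 92.1]
t3 -14 blue [-17.2, -1.9, 4.0, 14.4] 61 foot [-92.5] [76.8, 92.5]
t3 -12 blue [-17.7, -6.4, 8.6, 14.6] 64 foot [-92.2] [76.2, 92.9]
```

Request:
play_rows(series=[[0.005, 0.002, 0.02, -0.002, 0.004, -0.007, 0], [0.005, 0.004, 0.02, 0, 0, 0, 0], [0.004, 0.004, 0.012, 0, 0, 0, 0], [0.002, 0.004, 0.006, 0, 0, 0, 0], [0, 0.008, 0, 0, 0, 0, 0], [0, 0.01, 0, 0, 0, 0, 0], [0, 0.01, 0, 0, 0, 0, 0], [0, 0.01, 0, 0, 0, 0, 0], [0, 0.005, 0, 0, 0, 0, 0], [0, 0, 0, 0, 0, 0, 0]])

```text
clock: 11.75
position: [463.6, -188.9, 259.7]
ee_rot: [0.027, -0.706, 0.707, -0.025]
contact_force: [-0.2, -0.0, -5.7]
gripper_width: 9.0
```

```bash
python3 -c "
from go import *
go([480,-200,256],.082,-1)"
```

```text
clock 11.75 pos [ 463.6 -188.9  259.7] yaw x 0.0733 tooly [-0.0027 -0.0022 -1.    ] grip 9.0
F [-0.2  -0.01 -5.69] T [0.032 0.033 0.005] q [-0.06  0.15 -0.24  0.   -1.18  0.13]
shift tool [-0.0156  0.0037  0.0123] rotvec [-0.002  -0.0087  0.0028] world [ 16.4 -11.1  -3.7]
```

Request:
play_rows(series=[[-0.007, 0.004, 0.007, -0.002, -0.009, 0.003, 0], [-0.008, 0.002, 0.006, 0, 0, 0, 0], [-0.002, 0, 0, 0, 0, 0, 0], [0, 0, 0, 0, 0, 0, 0], [0, 0, 0, 0, 0, 0, 0]])

```text
clock: 12.25
position: [484.9, -201.8, 254.1]
ee_rot: [0.029, -0.706, 0.707, -0.031]
contact_force: [-0.4, -0.1, -6.1]
gripper_width: 8.9
```

```bash
python3 -c "
from go import *
go([480,-200,256],.082,-1)
snap('scene','s4');snap('top','t4')
a=cv2.imread('pics/s4.png');b=cv2.imread('pics/t4.png')
d=load('s4');e=load('t4')
p=[492,-208.7,240.8];u=proj(d,[517,-206.7,240.8]).astype(int);w=proj(e,[517,-206.7,240.8]).astype(int);print(u,w)
a=cv2.resize(a[u[1]-60:u[1]+60,u[0]-65:u[0]+35],None,fx=5,fy=5,interpolation=2);b=cv2.resize(b[w[1]-60:w[1]+60,w[0]-25:w[0]+35],None,fx=5,fy=5,interpolation=2)
cv2.imwrite('pics/c4.png',np.hstack([a,b]))"
```

```text
clock 12.25 pos [ 484.9 -201.8  254.1] yaw x 0.084 tooly [ 3.1e-03 -9.0e-04 -1.0e+00] grip 8.9
F [-0.44 -0.13 -6.1 ] T [ 0.057  0.109 -0.037] q [-0.08  0.2  -0.2   0.   -1.17  0.17]
shift tool [ 0.0047 -0.0019 -0.0022] rotvec [-0.0012  0.002  -0.003 ] world [-4.9  1.8  1.9]
[388 151] [383 221]
```

View pics/c4.png

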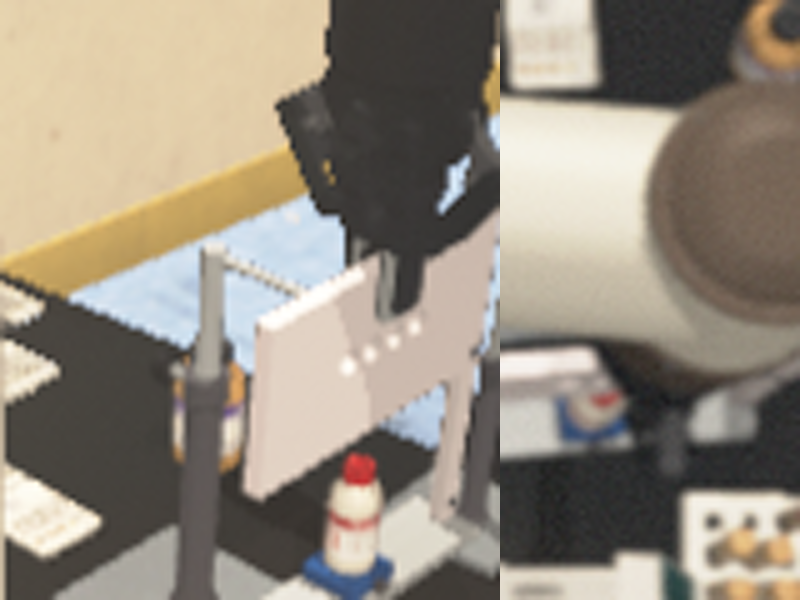

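Run:
```python
from h import *
d=load('s4'); q=read_state(); M=R.from_quat(q['ee_rot']).as_matrix(); Rm=np.column_stack([-M[:,0],-M[:,2],-M[:,1]])
p=q['position']
for y,u,v in((27,347,367),(9,370,354),(-9,393,341),(-27,416,328)):
    w=Rm@(np.array([-5,y,156])-[0,.7,171.3])+p
    print((proj(d,w)-[323+(u+.5)/5-.5,91+(v+.5)/5-.5]).round(2))
w0=Rm@(np.array([0,-9,156])-[0,.7,171.3])+p
for dx in np.eye(3)*1: print(dx,(proj(d,w0+dx)-proj(d,w0)).round(3))
# tip residual
t=np.array([596.6-80*.9966,-200.15-80*.082,240.8]);print('tip res',(proj(d,t)-[330+(640-400+.5)/4-.5,130+(90.5)/4-.5]).round(2),'tip',t,'hole2',w0)
```

```text
[-0.07 -1.13]
[-0.07 -1.23]
[-0.16 -1.28]
[-0.34 -1.27]
[1. 0. 0.] [-0.307 -0.155]
[0. 1. 0.] [-0.275  0.132]
[0. 0. 1.] [ 0.042 -0.355]
tip res [-0.86 -0.2 ] tip [ 516.872 -206.71   240.8  ] hole2 [ 485.52242734 -211.29065273  238.874778  ]
```

Run:
```python
from h import *
rs=[]
for f,u0,v0 in(('scene0',389,152),('top0',384,221)):
    d=load(f); im=d['color'].astype(float)[v0-6:v0+7,u0-6:u0+7]
    w=np.clip(im[:,:,0]-np.maximum(im[:,:,1],im[:,:,2])-25,0,None); v,u=np.mgrid[v0-6:v0+7,u0-6:u0+7]
    m=(w.sum(),(w*u).sum()/w.sum(),(w*v).sum()/w.sum()); print(f,np.round(m,2),w.max())
    t=np.array([596.6-78.5*.9966,-200.15-78.5*.082,240.8]); print(' res',(proj(d,t)-m[1:]).round(2)); rs.append(ray(d,*m[1:])); print(onz(d,*m[1:],240.8))
print('tri',tri(rs))
# post top via T,S clicks
rs=[(load('scene0'),330+143.5/4-.5,130+43.5/4-.5),(load('top0'),345+145.5/4-.5,180+42.5/4-.5)]
print('post',tri([ray(*r) for r in rs]),[onz(*r,245.8) for r in rs])
```

```text
scene0 [506.   389.05 151.95] 133.0
 res [-0.76 -0.23]
[ 516.34283217 -207.16302366  240.8       ]
top0 [257.   383.5  221.45] 46.0
 res [ 0.28 -0.6 ]
[ 516.86005238 -205.84581381  240.8       ]
tri [ 516.28425689 -206.1488676   241.29181277]
post [ 595.42065913 -201.45198999  243.55237542] [array([ 592.07867778, -198.53508133,  245.8       ]), array([ 595.12911403, -200.89226134,  245.8       ])]
```

Request:
play_rows(series=[[0, -0.003, -0.0024, 0, 0.002, -0.003, 0], [0, 0, 0, 0, 0, 0, 0], [0, 0, 0, 0, 0, 0, 0]])

```text
clock: 12.65
position: [484.1, -198.8, 257.9]
ee_rot: [0.029, -0.706, 0.707, -0.029]
contact_force: [0.1, 0.4, -6.0]
gripper_width: 8.8
```

```bash
cat > hole.py <<'E'
from h import *
def hole(y=-9):
    q=read_state(); M=R.from_quat(q['ee_rot']).as_matrix(); Rm=np.column_stack([-M[:,0],-M[:,2],-M[:,1]])
    w=Rm@(np.array([0,y,156])-[0,.7,171.3])+q['position']; pin=np.array([516.5,-206.5,240.8])+(w[0]-516.5)*np.array([1,.082,0])
    print(round(q['clock'],2),'TCP',q['position'].round(1),'hole',w.round(1),'hole-pin',(w-pin).round(1),'yaw',np.arctan2(Rm[1,0],Rm[0,0]).round(4),'down',M[:,1].round(3),'F',q['contact_force'].round(1),'T',q['wrist_torque'].round(2),'post dist',round((595-w[0])/.9966,1))
if __name__=='__main__':
    hole()
E
python3 hole.py
```

```text
12.65 TCP [ 484.1 -198.8  257.9] hole [ 484.9 -208.5  242.7] hole-pin [0.  0.6 1.9] yaw 0.0822 down [ 0.001 -0.001 -1.   ] F [ 0.1  0.4 -6. ] T [-0.01  0.02 -0.02] post dist 110.5
```

Request:
play_rows(series=[[-0.004, 0, 0.0003, 0, 0, 0, 0], [-0.008, 0, 0.0003, 0, 0, 0, 0], [-0.006, 0, 0, 0, 0, 0, 0], [-0.003, 0, 0, 0, 0, 0, 0], [0, 0, 0, 0, 0, 0, 0]])

```text
clock: 13.15
position: [507.5, -197.5, 258.1]
ee_rot: [0.029, -0.706, 0.707, -0.03]
contact_force: [-0.5, 0.0, -5.4]
gripper_width: 9.0
```

```bash
python3 hole.py
```

```text
13.15 TCP [ 507.5 -197.5  258.1] hole [ 508.4 -207.1  242.8] hole-pin [0. 0. 2.] yaw 0.0826 down [ 0.002 -0.001 -1.   ] F [-0.5  0.  -5.4] T [0.01 0.06 0.03] post dist 86.9
```

Request:
play_rows(series=[[-0.002, 0.001, 0, 0, 0, 0, 0], [-0.003, 0, 0, 0, 0, 0, 0], [-0.002, 0, 0, 0, 0, 0, 0]])

```text
clock: 13.45
position: [514.6, -196.8, 256.6]
ee_rot: [0.029, -0.706, 0.707, -0.029]
contact_force: [-0.4, 0.7, -5.4]
gripper_width: 9.0
```

Request:
play_rows(series=[[-0.003, 0, 0, 0, 0, 0, 0], [0, 0, 0, 0, 0, 0, 0]])

```text
clock: 13.65
position: [518.1, -196.6, 256.5]
ee_rot: [0.029, -0.706, 0.707, -0.029]
contact_force: [-0.9, 0.2, -5.7]
gripper_width: 9.1
```

```bash
python3 hole.py
```

```text
13.65 TCP [ 518.1 -196.6  256.5] hole [ 518.9 -206.3  241.2] hole-pin [0.  0.  0.4] yaw 0.0825 down [ 0.    -0.001 -1.   ] F [-0.9  0.2 -5.7] T [0.   0.06 0.02] post dist 76.3
```

Request:
play_rows(series=[[-0.003, 0, 0, 0, 0, 0, 0], [-0.003, 0, 0, 0, 0, 0, 0], [-0.003, 0, 0, 0, 0, 0, 0]])

```text
clock: 13.95
position: [527.3, -195.8, 256.7]
ee_rot: [0.029, -0.706, 0.707, -0.029]
contact_force: [-0.2, 0.1, -5.8]
gripper_width: 9.0
```

Request:
play_rows(series=[[-0.003, 0, 0, 0, 0, 0, 0], [-0.003, 0, 0, 0, 0, 0, 0], [-0.003, 0, 0, 0, 0, 0, 0]])

```text
clock: 14.25
position: [537.3, -195.0, 256.6]
ee_rot: [0.029, -0.706, 0.707, -0.029]
contact_force: [0.1, -0.1, -6.8]
gripper_width: 8.7
```

```bash
python3 hole.py
```

```text
14.25 TCP [ 537.3 -195.   256.6] hole [ 538.1 -204.7  241.3] hole-pin [0.  0.1 0.5] yaw 0.0823 down [ 0.    -0.001 -1.   ] F [ 0.1 -0.1 -6.8] T [ 0.01 -0.01  0.  ] post dist 57.1
```

Request:
play_rows(series=[[-0.003, 0, 0, 0, 0, 0, 0], [-0.002, 0, 0, 0, 0, 0, 0], [0, 0, 0, 0, 0, 0, 0], [0, 0.001, 0, 0, 0, 0, 0], [0, 0.001, 0, 0, 0, 0, 0]])

```text
clock: 14.75
position: [543.2, -194.5, 254.3]
ee_rot: [0.029, -0.706, 0.707, -0.029]
contact_force: [-0.5, 0.2, -5.1]
gripper_width: 9.0
```

Request:
play_rows(series=[[0, 0.001, 0, 0, 0, 0, 0]])

```text
clock: 14.85
position: [543.0, -194.5, 253.2]
ee_rot: [0.029, -0.706, 0.707, -0.029]
contact_force: [-1.0, 0.7, -5.2]
gripper_width: 8.9
```

Request:
play_rows(series=[[0, 0.001, 0, 0, 0, 0, 0]])

```text
clock: 14.95
position: [543.1, -194.6, 252.8]
ee_rot: [0.029, -0.706, 0.707, -0.029]
contact_force: [-0.9, 1.4, -0.8]
gripper_width: 9.0
```

```bash
python3 hole.py
```

```text
14.95 TCP [ 543.1 -194.6  252.8] hole [ 543.9 -204.2  237.6] hole-pin [ 0.   0.  -3.2] yaw 0.0827 down [ 0.001 -0.001 -1.   ] F [-0.9  1.4 -0.8] T [ 0.46  0.48 -0.03] post dist 51.3
```

Request:
play_rows(series=[[0, 0, 0, 0, 0, 0, 0.012], [0, 0, 0, 0, 0, 0, 0.016], [0, 0, 0, 0, 0, 0, 0.02], [0, 0, 0, 0, 0, 0, 0.024], [0, 0, 0, 0, 0, 0, 0.028], [0, 0, 0, 0, 0, 0, 0.03], [0, -0.005, 0, 0, 0, 0, 0.034], [0, -0.01, 0, 0, 0, 0, 0.034], [0, -0.02, 0, 0, 0, 0, 0.034], [0, -0.02, 0, 0, 0, 0, 0.034]])

```text
clock: 15.95
position: [544.2, -195.6, 314.3]
ee_rot: [0.027, -0.704, 0.709, -0.032]
contact_force: [-0.1, -0.7, 0.4]
gripper_width: 34.2
```

Request:
play_rows(series=[[0, -0.025, 0, 0, 0, 0, 0.034], [0, -0.025, 0, 0, 0, 0, 0.034], [0.01, -0.02, 0, 0, 0, 0, 0.034], [0.02, -0.01, 0, 0, 0, 0, 0.034], [0.03, 0, 0.02, 0, 0, 0, 0.034], [0.03, 0, 0.03, 0, 0, 0, 0.034], [0.03, 0, 0.03, 0, 0, 0, 0.034], [0.03, 0, 0.03, 0, 0, 0, 0.034], [0, 0, 0.02, 0, 0, 0, 0.034], [0, 0, 0, 0, 0, 0, 0.034]])

```text
clock: 16.95
position: [401.3, -342.0, 411.1]
ee_rot: [0.023, -0.701, 0.712, -0.04]
contact_force: [0.8, 0.9, -0.9]
gripper_width: 34.0
```

```bash
python3 -c "
from go import *
go([543,-194,330],.082,-1)
snap('scene','s5');snap('top','t5')
a=cv2.imread('pics/s5.png');b=cv2.imread('pics/t5.png')
a=cv2.resize(a[110:230,330:430],None,fx=5,fy=5,interpolation=2);b=cv2.resize(b[170:290,335:395],None,fx=5,fy=5,interpolation=2)
cv2.imwrite('pics/c5.png',np.hstack([a,b]))
im=[load('s5')['color'].astype(int)]
for i in range(8): im.append(get_image('scene')['color'].astype(int))
print([int((abs(x-im[0])[110:230,330:430].sum(2)>60).sum()) for x in im])"
```

```text
clock 16.95 pos [ 401.3 -342.   411.1] yaw x 0.0881 tooly [ 0.0248 -0.0138 -0.9996] grip 34.0
F [ 0.77  0.89 -0.94] T [ 0.058  0.092 -0.027] q [-0.4   0.13  0.1   0.   -1.51  0.48]
shift tool [-0.1523  0.0825 -0.1363] rotvec [-0.0159  0.0059 -0.0235] world [141.7 148.  -81.1]
[0, 113, 182, 270, 326, 358, 363, 343, 310]
```

View pics/c5.png

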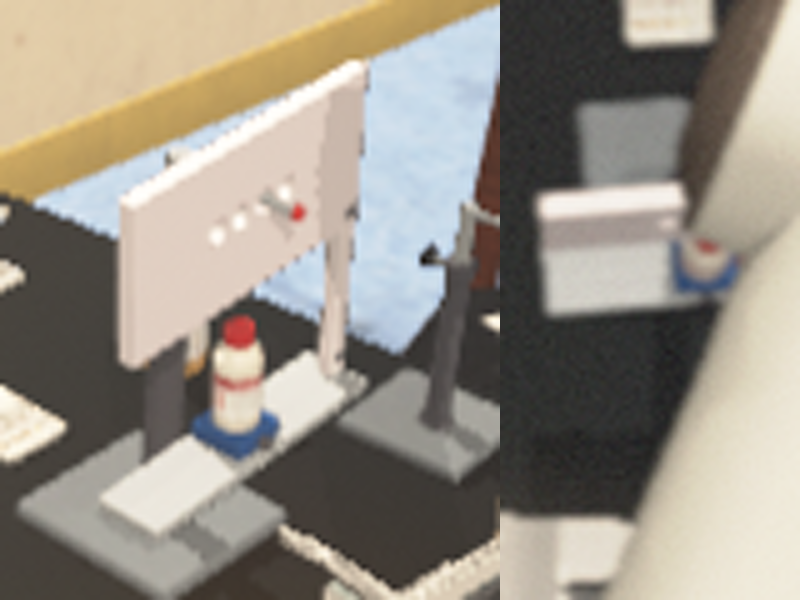

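Request:
play_rows(series=[[0.03, 0, 0.03, 0, 0, 0, 0.034], [0.03, 0, 0.03, 0, 0, 0, 0.034], [0.03, 0, 0.03, 0, 0, 0, 0.034], [0.03, 0, 0.03, 0, 0, 0, 0.034], [0.02, 0, 0.03, 0, 0, 0, 0.034], [0, 0, 0, 0, 0, 0, 0.034], [0, 0, 0, 0, 0, 0, 0.034], [0, 0, 0, 0, 0, 0, 0.034], [0, 0, 0, 0, 0, 0, 0.034], [0, 0, 0, 0, 0, 0, 0.034]])

```text
clock: 18.45
position: [277.3, -504.3, 408.6]
ee_rot: [0.029, -0.702, 0.711, -0.045]
contact_force: [-0.9, -0.3, 0.5]
gripper_width: 34.0
```

Request:
play_rows(series=[[0, 0, 0, 0, 0, 0, 0.034], [0, 0, 0, 0, 0, 0, 0.034], [0, 0, 0, 0, 0, 0, 0.034], [0, 0, 0, 0, 0, 0, 0.034], [0, 0, 0, 0, 0, 0, 0.034], [0, 0, 0, 0, 0, 0, 0.034], [0, 0, 0, 0, 0, 0, 0.034], [0, 0, 0, 0, 0, 0, 0.034], [0, 0, 0, 0, 0, 0, 0.034], [0, 0, 0, 0, 0, 0, 0.034]])

```text
clock: 19.45
position: [278.6, -502.9, 409.4]
ee_rot: [0.029, -0.701, 0.711, -0.046]
contact_force: [-0.2, 0.4, -0.3]
gripper_width: 34.0
```

```bash
python3 -c "
from go import *
s=snap('scene','s6');
im=[s['color'].astype(int)]
for i in range(14): im.append(get_image('scene')['color'].astype(int))
print([int((abs(x-im[0])[110:230,330:430].sum(2)>60).sum()) for x in im])
snap('scene','s7'); snap('top','t7')
a=cv2.imread('pics/s7.png');b=cv2.imread('pics/t7.png')
a=cv2.resize(a[110:230,330:430],None,fx=5,fy=5,interpolation=2);b=cv2.resize(b[170:290,335:395],None,fx=5,fy=5,interpolation=2)
cv2.imwrite('pics/c7.png',np.hstack([a,b]))
print(read_state()['clock'])"
```

```text
[0, 0, 0, 0, 0, 0, 0, 0, 0, 0, 0, 0, 0, 0, 0]
20.3
```

View pics/c7.png

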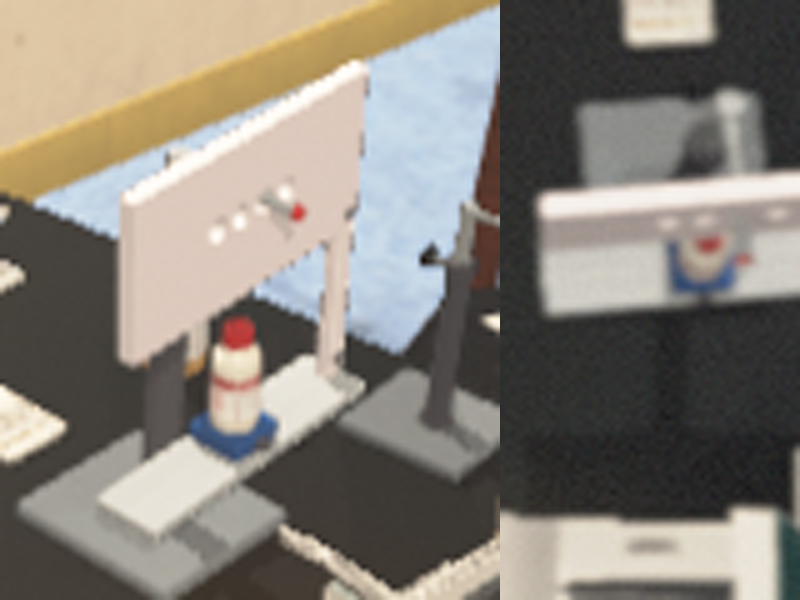

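Run:
```python
from h import *
from scipy.optimize import least_squares
S,T=load('s7'),load('t7')
s=lambda x,y:(330+(x+.5)/5-.5,110+(y+.5)/5-.5); t=lambda x,y:(335+(x-500+.5)/5-.5,170+(y+.5)/5-.5)
L=[(S,s(217,235),(-5,27,156)),(S,s(240,222),(-5,9,156)),(S,s(285,191),(-5,-27,156)),
(S,s(135,207),(-5,90,200)),(S,s(120,196),(5,90,200)),(S,s(135,363),(-5,90,106)),(S,s(120,357),(5,90,106)),(S,s(368,66),(5,-90,200)),
(S,s(98,494),(22,90,8)),(S,s(157,534),(-22,90,4)),(S,s(365,387),(-22,-90,4)),(S,s(318,352),(22,-90,8)),
(T,t(538,205),(0,90,200)),(T,t(545,313),(-22,90,4))]
def res(p):
    Rm=R.from_euler('ZYX',p[3:]).as_matrix(); return np.array([proj(d,Rm@np.array(m,float)+p[:3])-uv for d,uv,m in L])
r=least_squares(lambda p:res(p).ravel(),[543,-195,82,.08,0,0],loss='soft_l1')
J=np.linalg.inv(r.jac.T@r.jac); print(r.x[:3].round(1),np.degrees(r.x[3:]).round(2),'sd',np.degrees(np.sqrt(np.diag(J))[3:]*.5).round(2)); print(res(r.x).round(1).tolist())
```

```text
[ 541.4 -206.7   81.5] [ 2.73 -0.59 -3.52] sd [0.5  0.37 0.29]
[[0.7, -0.6], [1.0, -0.8], [1.4, -0.1], [-0.4, -0.3], [-0.5, 0.3], [-0.7, 0.8], [-0.6, 0.4], [-1.1, -0.6], [-0.8, -0.0], [-0.6, 0.7], [1.7, 0.5], [-0.8, -0.0], [0.8, 0.7], [0.7, 0.1]]
```

Run:
```python
from fit import *
L=C[:13]
def r6(p):
    Rm=R.from_euler('ZYX',p[3:]).as_matrix(); return np.array([proj(d,Rm@np.array(m,float)+p[:3])-uv for d,uv,m in L]).ravel()
r=least_squares(r6,[575,254,0,.2,0,0],loss='soft_l1'); print(r.x[:3].round(1),np.degrees(r.x[3:]).round(2))
```

```text
[576.6 253.1  -2.5] [11.3   0.13 -0.45]
```

Run:
```python
from h import *
a=load('top0')['color'].astype(int);b=load('t7')['color'].astype(int)
for n,u0,v0,u1,v1 in(('timer',280,230,312,258),('amber',402,156,428,182),('pen',218,258,272,270)): print(n,round(float(abs(a-b)[v0:v1,u0:u1].mean()),1))
s=read_state(); print(s['clock'],s['contact_force']); print(job_done())
```

```text
timer 2.9
amber 6.4
pen 9.6
20.3 [ 0.45366618 -0.09142125  0.09637208]
the job is handed in; nothing more can be done
None
```

The carrier hangs still on the large stand's pin, by hole 2, and the job was handed in at 20.3 s with the arm clear of everything.

**What I did**
- I felt the top of the pin at z = 244.3 mm, so its axis is at about 240.8 mm; the cameras gave about 239 mm.
- I pinched the carrier at the middle of its top edge and carried it across upright.
- Threading it onto the pin met no noticeable force. I lowered it until the pin took the weight, about 51 mm from the post, then let go.

**Last checks**
- **Stillness:** the small swing after release had died out; 15 frames over 0.7 s showed no change.
- **Level:** the hanging tilt measures 3.5°, or about 3.1° after correcting for a 0.45° bias in the method. At the tie point between holes 2 and 3 it would be 4.3°, so hole 2 is the better one. I expect about 5° on hole 3.
- **Cradle position:** this was a close call. One edge-based estimate of the cradle position (+2.5 mm) fell almost on the tie, until I saw that the cradle's side face was skewing it. The corrected value of about -0.7 mm agrees with the tilt.
- **Timer, amber bottle and marker:** I never touched them as far as I can tell. I only compared pictures before and after. The timer region changed little (mean 2.9 of 255), the amber bottle 6.4 and the marker 9.6. I put the last two down to shadow and lighting changes, but did not look at them enlarged.

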